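# One turn of the lift-stage hand wheel

## Task

Raise the sample stage by one pitch: with your fingertips, push the black hand wheel round by its red handle through exactly one full turn, clockwise seen from above, so that the handle is back where it started. Then push the blue clamp lever all the way over to its other side. Push gently without gripping anything, leave the bench's other things alone, and finish clear of everything.

Things in the scene. Friction and masses are not known exactly. Their poses are not given: they have to be found in the camera images.
- lift: the hand-cranked lift, bolted to the bench: a grey deck plate 180 mm (its x) by 480 mm (its y, from -180 to +300 mm), 20 mm thick. Origin on the bench, under the wheel's axis; z up. It carries: the white gearbox (110 x 110 mm, top at z 70 mm) with the wheel at the origin; the stage at y +215 mm, under a white sensor head on a post whose top is at z 238 mm; the clamp lever at x 0, y -140 mm.
- wheel (a joint): angle of the hand wheel in rad, growing clockwise seen from above; one turn is 6.283. It starts anywhere between -3.1 and 3.1 and can go from -14 to 14. The wheel turns on an upright axis, has a stiff bearing (0.16 N m, so about 3 N at the handle) and stays where it is left. Each clockwise turn raises the stage by 10 mm.
- wheel_hub (a point): centre of the top of the wheel's hub, on the wheel's upright axis, 96 mm above the bench. The wheel is a black ring of 62 mm mid radius (outer radius 69 mm, its top at 93 mm above the bench) on three steel spokes.
- handle_top (a point): centre of the top of the red handle, 140 mm above the bench: an upright fixed post 24 mm across and 45 mm tall (95 to 140 mm above the bench) standing on the ring at one spoke's end, 62 mm from the wheel's axis.
- stage_top (a point): centre of the top of the orange tube rack that is fixed to the aluminium stage; it goes straight up and down as the wheel turns, 10 mm a turn. With the wheel at 0 it is 113 mm above the bench. It need not be touched.
- clamp (a joint): angle of the clamp lever in rad: about 0 to 0.15 at the start, leaning towards the lift's -x side (0 is 0.5 rad from upright), and 1.0 at its stop, leaning as far towards the lift's +x side. Its level pivot (along the lift's y) is at x 0, y -140, z 42 mm in the lift's frame, on a grey block 70 x 50 mm whose top is at z 45 mm. It moves easily (0.06 N m, under 1 N at the ball) and stays where it is left.
- clamp_tip (a point): centre of the blue ball, 26 mm across, at the end of the clamp lever, 80 mm from its pivot (112 mm above the bench at either end of its swing, 122 mm when upright).
- vial: small amber vial with yellow cap, 24 mm across, 50 mm tall, standing on the lift's deck between wheel and stage. Origin at the centre of its underside. A bystander: leave it alone.
- blue_bottle: glass bottle with blue cap, 72 mm across, 160 mm tall. Origin at the centre of its underside. A bystander: leave it alone.
- white_bottle: glass bottle with white cap, 68 mm across, 150 mm tall. Origin at the centre of its underside. A bystander: leave it alone.
- tip_box: white and green box of pipette tips, 85 x 120 mm, 55 mm tall. Origin at the centre of its underside. A bystander: leave it alone.
- ice_tub: open red tub, 170 x 182 mm over its rims, 75 mm tall. Origin at the centre of its underside. A bystander: leave it alone.
- tube_rack: orange tube rack lying on the bench, 70 x 120 mm, 26 mm tall. Origin at the centre of its underside. A bystander: leave it alone.
- slide_box: white flat box, 80 x 100 mm, 30 mm tall. Origin at the centre of its underside. A bystander: leave it alone.

How it is judged:
On the way, in this order (a step that is already met when the one before it is completed fails the run):
1. the wheel has been turned clockwise through one turn (distance of stage_top from where it was at the start of the episode between 0.00968 and 0.01032 m and value of joint wheel above 2.5 rad and value of joint clamp below 0.4 rad), for 0.2 s.
2. then the clamp lever is pushed over (value of joint clamp above 0.85 rad), for 0.2 s.
At the end, for the whole second after the job is handed in: The wheel stands one clockwise turn from its start, to 0.2 rad (the stage has risen 10 mm, to 0.32 mm), at rest; the clamp lever is at 0.85 rad or more of its 1.0 rad; every bystander is within 30 mm of its start and at rest (distance of stage_top from where it was at the start of the episode between 0.00968 and 0.01032 m and value of joint wheel above 2.5 rad and value of joint clamp above 0.85 rad and velocity of joint wheel between -0.05 and 0.05 rad/s and linear speed of each of vial, blue_bottle, white_bottle, tip_box, ice_tub, tube_rack, slide_box below 0.02 m/s and distance of each of vial, blue_bottle, white_bottle, tip_box, ice_tub, tube_rack, slide_box from where it was at the start of the episode below 0.03 m); the robot touches nothing.
It fails at once if the wheel is gripped or pushed harder than 30 N (contact force between the fingers and wheel above 30 N).
It fails at once if the clamp lever is gripped or pushed harder than 30 N (contact force between the fingers and clamp above 30 N).
It fails at once if a bystander is shoved, lifted or carried by 30 mm or knocked over (distance of any of vial, blue_bottle, white_bottle, tip_box, ice_tub, tube_rack, slide_box from where it was at the start of the episode above 0.03 m or angle between any of vial, blue_bottle, white_bottle, tip_box, ice_tub, tube_rack, slide_box's own z axis and vertical above 0.4 rad).
It also fails if it takes over 72 s, if anything falls off the work surface, if the arm or the gripper's body presses on something with over 40 N, if the wrist force passes 120 N, or if a joint passes its speed limit or range.

## Robot

A 6-joint arm with a two-finger parallel gripper is mounted at the origin on the work surface. World frame = base frame: x ahead of the robot, y to its left, z up, the work surface at z = 0. Lengths are in m, angles in rad, forces in N, time in s.
With the tool pointing down it reaches from about 0.35 to 0.775 m from the base axis. Payload 7.3 kg.
Tool frame: the origin (TCP) lies between the finger pads; the fingertips stand 14 mm ahead of it and the grasp point (between the pads) lies 5 mm behind it; z points along the fingers, y is the direction in which the jaws open and shut (so a half turn about z gives the same grasp; the last joint's range is limited). The gripper opens to 92 mm and grips with 3 to 60 N. Pads are 19 mm wide; open, the fingers measure 130 mm over their backs; the gripper's body (75 mm by 190 mm) begins 47 mm behind the grasp point.
Start: joints at [-1.323, 0.342, 1.524, -0, 1.275, -0.146], TCP at [0.201, -0.485, 0.241] pointing down, gripper open.
Joint ranges: [-2.53, 2.53], [-0.77, 2.02], [0.04, 2.7], [-1, 4.14], [0.28, 2.66], [-3.11, 3.11]. Speed limits (rad/s): [2.57, 2.57, 3.14, 3.14, 3.14, 3.14].

## Interface

Orientations are given as [roll, pitch, yaw] about the fixed x, y, z axes, in that order (R = Rz(yaw) Ry(pitch) Rx(roll)).
In Python, from cell import robot gives the robot as it stands.
- The arm moves only by the shell command python3 -m creep 'ROWS' [FORCE]. ROWS is JSON, a list that holds one entry, the list of rows, each a list of 7 numbers: the shift along the tool's x, y, z in cm, then the turn, a rotation vector about the tool's x, y, z in degrees, then the gripper command: -1 is shut, 1 is fully open, values between are in proportion. In form: [[[tx, ty, tz, wx, wy, wz, gripper], ...]]. A call has 1 to 8 rows; each row is the pose to reach, as a shift and turn from the pose measured when the call began, along the tool's axes at that moment; what a row does not reach only later rows make up. A row lasts 1/10 s, in which the tool goes at most 50 mm and 8.59 degrees, less where a joint would pass 70% of its speed; a pose out of reach is approached as far as the arm can. A call with a gripper value outside its range is refused whole. The fingers move at their own pace and stop on an object; FORCE is the grip in N (left out, the last holds). Time passes only in rows, so rows that repeat a pose let the fingers close. It gives the time, the measured TCP pose, the force and the opening at its end, in the units of the state.
- robot.observe(): the state, without advancing time (a new reading comes with each control period).
- robot.read_camera(name): name is "scene" or "side" or "wrist"; returns the picture (400x640x3 uint8, red, green, blue); there is no depth.
- robot.camera_params(name): a dict with "camera_matrix" (3x3 intrinsics, pixels), "R" (3x3) and "t" (3): a world point X has camera coordinates R X + t. Camera axes: x right, y down, z forward; pixel columns grow to the right and rows downward; lengths in m; the calibration is good to about 2 mm. The wrist camera is an equidistant fisheye: a pixel r from the principal point sees the ray r / f radians off the axis. A picture is of the moment at which its call begins: read the wrist's pose just before it. camera_params takes no time and is no camera call; for the wrist camera it gives the pose at the moment of the call.
- robot.hand_in(): hands the job in, once; it reports no verdict.
Trained networks look in the newest picture that a camera, given by its name, has taken for a name from the list of things; names that differ only in an ending like _2 or _b are one class to them, and where a whole thing is asked for, a point or a joint stands for the part that bears it (a point fixed in the world has none). Each returns a list of dicts, best first, with "score" (0 to 1); they miss things now and then, are a little off and sometimes report something else, mostly with a low value. They report only what shows in the picture. A call takes as long as a camera call.
- robot.look_for(camera, label): "centre" ([x, y, z] in m, in the coordinates of the camera as it stood for that picture, good to about 4 mm: the middle of the surface that is visible of it).
- robot.masks_of(camera, label): "mask" (400x640 bool, what is visible of it).
The state is a dict: "time": time; "qpos": joint angles; "qvel": joint speeds; "joint_efforts": joint torques, N m; "tool_pos": TCP position; "tool_rot": TCP orientation; "contact_force": force on the tool from outside, world axes, zero at the start; "torque": the same for the moment, N m; "opening": finger opening in m.
Only numpy, scipy, OpenCV 4.12 (cv2) and the standard library are available. Lean on these libraries where they do the work, as an engineer would, in place of code of your own. Each camera call takes 0.05 s, during which the arm holds its last target.

## Working session

There is one attempt and no reset: what is moved stays moved. The work goes in short steps, Python scripts to look and compute and a shell command to move; the robot and the scene stay as the last step left them, time stands still between calls to the robot, and variables do not carry over. Pictures are saved under pics/ and viewed, and the job is handed in when it is done.

```bash
ls; mkdir -p pics; python3 - <<'E'
from cell import robot
import cv2,numpy as np
s=robot.observe(); print({k:np.round(v,3).tolist() for k,v in s.items()})
for c in ["scene","side","wrist"]:
    p=robot.camera_params(c); print(c,np.round(p["camera_matrix"],1).tolist(),np.round(p["R"],3).tolist(),np.round(p["t"],3).tolist())
    im=robot.read_camera(c); cv2.imwrite(f"pics/{c}0.png",im[:,:,::-1])
E
```

```text
pics
{'time': 0.0, 'qpos': [-1.323, 0.343, 1.525, -0.0, 1.275, -0.146], 'qvel': [-0.001, -0.001, 0.001, 0.001, -0.001, 0.001], 'joint_efforts': [0.0, -43.124, -24.422, 0.072, 0.056, -0.0], 'tool_pos': [0.201, -0.484, 0.24], 'tool_rot': [-3.14, -0.0, 0.394], 'contact_force': [-0.42, -0.601, 0.721], 'torque': [-0.006, 0.057, 0.033], 'opening': 0.092}
scene [[484.4, 0.0, 319.7], [0.0, 484.4, 197.2], [0.0, 0.0, 1.0]] [[0.497, 0.868, 0.021], [0.507, -0.27, -0.819], [-0.705, 0.418, -0.574]] [-0.269, -0.177, 1.988]
side [[456.0, 0.0, 319.3], [0.0, 456.0, 202.3], [0.0, 0.0, 1.0]] [[0.991, -0.131, -0.022], [-0.082, -0.476, -0.876], [0.104, 0.87, -0.482]] [-0.537, 0.142, 1.378]
wrist [[309.7, 0.0, 316.2], [0.0, 309.7, 192.1], [0.0, 0.0, 1.0]] [[0.383, -0.924, -0.001], [-0.89, -0.37, 0.266], [-0.246, -0.101, -0.964]] [-0.524, -0.033, 0.39]
```

View pics/scene0.png

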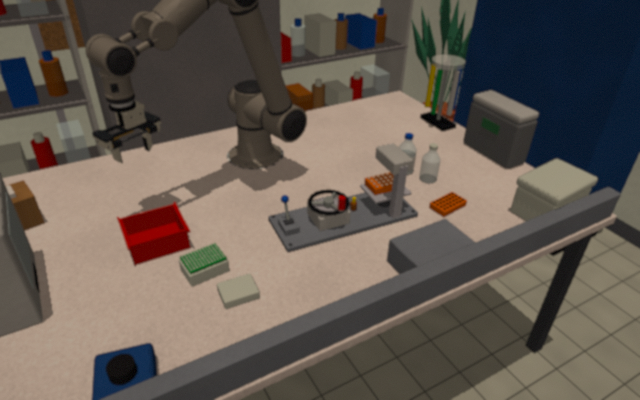

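View pics/side0.png

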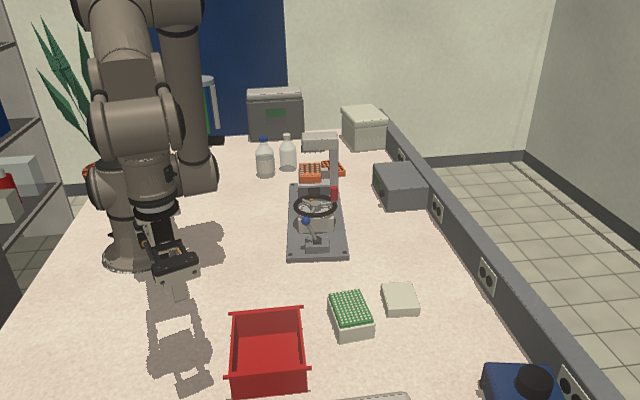

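```bash
cat > h.py <<'E'
from cell import robot
import numpy as np
def look(c,l,n=2):
    p=robot.camera_params(c); R=np.array(p["R"]);t=np.array(p["t"])
    out=[]
    for d in robot.look_for(c,l)[:n]:
        out.append((np.round(R.T@(np.array(d["centre"])-t),4).tolist(),round(d["score"],2)))
    return out
def ray(c,u,v):
    p=robot.camera_params(c); R=np.array(p["R"]);t=np.array(p["t"]);K=p["camera_matrix"]
    return -R.T@t, R.T@np.linalg.solve(K,[u,v,1])
def atz(c,u,v,z):
    o,d=ray(c,u,v); return o+d*(z-o[2])/d[2]
def proj(c,X):
    p=robot.camera_params(c); x=np.array(p["R"])@X+np.array(p["t"]); x=np.array(p["camera_matrix"])@x; return x[:2]/x[2]
E
python3 - <<'E'
from h import *
for c in ["scene","side"]:
    robot.read_camera(c)
    for l in ["handle_top","wheel_hub","clamp_tip","stage_top","vial","lift"]+(["blue_bottle","white_bottle","tip_box","ice_tub","tube_rack","slide_box"] if c=="scene" else []):
        print(c,l,look(c,l))
E
```

```text
scene handle_top [([0.5473, 0.0321, 0.0893], 0.71), ([0.5629, 0.2131, 0.0988], 0.4)]
scene wheel_hub [([0.5487, 0.0305, 0.095], 0.73)]
scene clamp_tip [([0.5015, -0.1081, 0.1073], 0.45)]
scene stage_top [([0.5637, 0.2123, 0.0987], 0.59)]
scene vial [([0.5379, 0.1303, 0.0447], 0.56)]
scene lift [([0.5831, 0.0982, 0.0444], 0.8), ([0.5369, 0.1287, 0.0445], 0.72)]
scene blue_bottle [([0.4058, 0.4627, 0.1113], 0.63)]
scene white_bottle [([0.4987, 0.4906, 0.0733], 0.8)]
scene tip_box [([0.5927, -0.4044, 0.0549], 0.75)]
scene ice_tub [([0.3444, -0.4957, 0.0359], 0.82)]
scene tube_rack [([0.6677, 0.4364, 0.0224], 0.85)]
scene slide_box [([0.7111, -0.3575, 0.032], 0.79), ([0.5923, -0.4069, 0.0586], 0.17)]
side handle_top [([0.5433, 0.0309, 0.0883], 0.56)]
side wheel_hub [([0.5354, 0.0274, 0.0872], 0.92)]
side clamp_tip [([0.4932, -0.1132, 0.1095], 0.66)]
side stage_top [([0.5464, 0.2082, 0.0942], 0.63), ([0.6698, 0.4261, 0.0245], 0.51)]
side vial [([0.542, 0.0263, 0.0915], 0.43), ([0.6711, 0.4259, 0.0219], 0.16)]
side lift [([0.5418, 0.0289, 0.0495], 0.86), ([0.5543, -0.4337, 0.056], 0.6)]
```

The scene picture shows the lift at the middle, with the clamp ball at (285,199), the red handle at about (342,202), the vial at (354,202) and the stage under its head at (390,180). In the side picture the handle is at about (334,193) and the ball at (306,219). I'll zoom in on both.

```bash
python3 - <<'E'
import cv2
a=cv2.imread("pics/scene0.png")[140:250,260:425]; b=cv2.imread("pics/side0.png")[125:265,280:355]
cv2.imwrite("pics/za.png",cv2.resize(a,None,fx=4.8,fy=4.8,interpolation=cv2.INTER_CUBIC))
cv2.imwrite("pics/zb.png",cv2.resize(b,None,fx=4.2,fy=4.2,interpolation=cv2.INTER_CUBIC))
E
```

```text
(no output)
```

View pics/za.png

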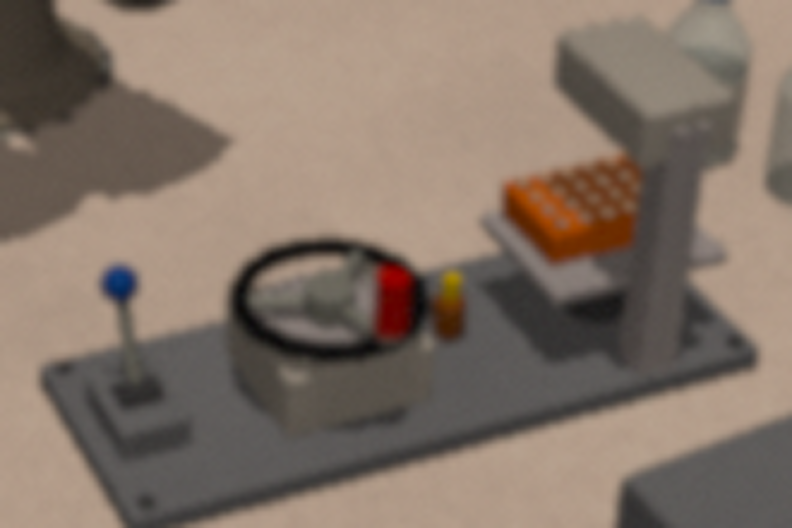

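View pics/zb.png

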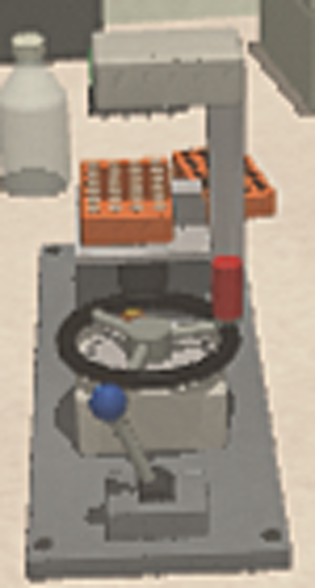

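View pics/wrist0.png

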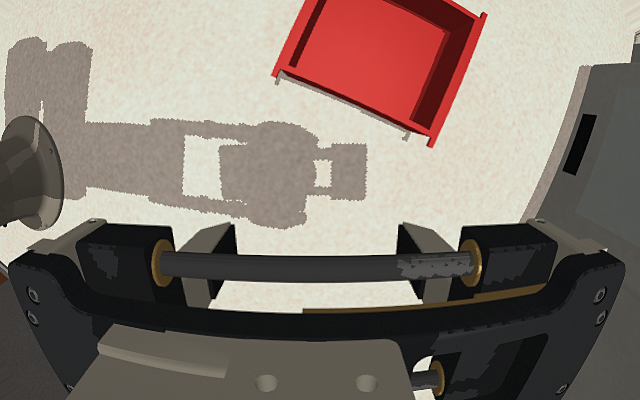

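```bash
python3 - <<'E'
from h import *
A=lambda x,y:(260+x/4.8,140+y/4.8)
B=lambda x,y:(280+x/4.2,125+y/4.2)
def tri(p,q):
    M=np.zeros((3,3));b=np.zeros(3)
    L=[]
    for o,d in (ray("scene",*p),ray("side",*q)):
        d=d/np.linalg.norm(d);P=np.eye(3)-np.outer(d,d);M+=P;b+=P@o
        L.append((P,o))
    X=np.linalg.solve(M,b); return X,[np.linalg.norm(P@(X-o)) for P,o in L]
print("handle",tri(A(395,270),B(228,262)), atz("scene",*A(395,270),.14),atz("side",*B(228,262),.14))
print("ball",tri(A(120,284),B(109,402)))
for n,c,p in [("left","scene",A(45,372)),("bottom","scene",A(132,518)),("right","scene",A(754,352)),("FL","side",B(30,556)),("FR","side",B(290,548)),("BL","side",B(45,248))]:
    print(n,atz(c,*p,.02))
# ring outer extremes
for c,f,z in [("scene",A,[(231,300),(430,300),(328,238),(328,358)]),("side",B,[(57,345),(243,335),(150,293),(150,387)])]:
    print(c,[np.round(atz(c,*f(*q),.09),4).tolist() for q in z])
E
```

```text
handle (array([0.59620905, 0.04557497, 0.1374501 ]), [np.float64(0.002945469477102722), np.float64(0.002945469477102733)]) [0.59536716 0.04682406 0.14      ] [0.59575447 0.03463768 0.14      ]
ball (array([ 0.49232799, -0.10147386,  0.11286835]), [np.float64(0.0008841732882046796), np.float64(0.000884173288204638)])
left [ 0.44267031 -0.13633644  0.02      ]
bottom [ 0.60799413 -0.15221587  0.02      ]
right [0.65768218 0.31400638 0.02      ]
FL [ 0.43166543 -0.14029344  0.02      ]
FR [ 0.60605035 -0.15948541  0.02      ]
BL [0.47709254 0.32248086 0.02      ]
scene [[0.5136, -0.0292, 0.09], [0.5768, 0.0891, 0.09], [0.4803, 0.0663, 0.09], [0.6001, -0.0046, 0.09]]
side [[0.4666, 0.0213, 0.09], [0.6031, 0.013, 0.09], [0.5438, 0.0903, 0.09], [0.5263, -0.0498, 0.09]]
```

```bash
cat > fit.py <<'E'
from h import *
from scipy.optimize import least_squares
A=lambda x,y:(260+x/4.8,140+y/4.8)
B=lambda x,y:(280+x/4.2,125+y/4.2)
obs=[("scene",A(45,372),(-.09,-.18,.02)),("scene",A(132,518),(.09,-.18,.02)),("scene",A(754,352),(.09,.30,.02)),
("side",B(30,556),(-.09,-.18,.02)),("side",B(290,548),(.09,-.18,.02)),("side",B(45,248),(-.09,.3,.02))]
def W(p,X):
    c,s=np.cos(p[2]),np.sin(p[2]); return np.array([p[0]+c*X[0]-s*X[1],p[1]+s*X[0]+c*X[1],X[2]])
def res(p):
    r=[]
    for c,q,X in obs: r+=list(proj(c,W(p,X))-q)
    h=(.062*np.cos(p[3]),.062*np.sin(p[3]),.14)
    r+=list(proj("scene",W(p,h))-A(395,270))+list(proj("side",W(p,h))-B(228,262))
    b=(-.08*np.sin(p[4]),-.14,.042+.08*np.cos(p[4]))
    r+=list(proj("scene",W(p,b))-A(120,284))+list(proj("side",W(p,b))-B(109,402))
    # ring extremes (outer radius .069): leftmost / rightmost / top / bottom
    t=np.linspace(0,6.283,73)
    for c,ex in [("scene",(A(231,0)[0],A(430,0)[0],A(0,238)[1],None)),("side",(B(57,0)[0],B(243,0)[0],B(0,293)[1],None))]:
        P=np.array([proj(c,W(p,(.069*np.cos(a),.069*np.sin(a),.087))) for a in t])
        P2=np.array([proj(c,W(p,(.067*np.cos(a),.067*np.sin(a),.092))) for a in t])
        r+=[P[:,0].min()-ex[0],P[:,0].max()-ex[1],P2[:,1].min()-ex[2]]
    return np.array(r)
if __name__=="__main__":
    f=least_squares(res,[.54,.025,-.1,.3,.4]); p=f.x
    print(p.round(4),np.round(f.fun,1).tolist())
    print("handle",W(p,(.062*np.cos(p[3]),.062*np.sin(p[3]),.14)),"world ang",p[2]+p[3])
    print("ball",W(p,(-.08*np.sin(p[4]),-.14,.042+.08*np.cos(p[4]))),"stage",W(p,(0,.215,.1)),"post?")
E
python3 fit.py
```

```text
Traceback (most recent call last):
  File "fit.py", line 24, in <module>
    f=least_squares(res,[.54,.025,-.1,.3,.4]); p=f.x
  File "fit.py", line 20, in res
    P2=np.array([proj(c,W(p,(.067*np.cos(a),.067*np.sin(a),.092))) for a in t])
                 ~~~~^^^^^^^^^^^^^^^^^^^^^^^^^^^^^^^^^^^^^^^^^^^^^
  File "h.py", line 15, in proj
    p=robot.camera_params(c); x=np.array(p["R"])@X+np.array(p["t"]); x=np.array(p["camera_matrix"])@x; return x[:2]/x[2]
ValueError: time passes only in moves, steps and waits
```

```bash
python3 - <<'E'
from cell import robot
import json,numpy as np
d={}
for c in ["scene","side"]:
    p=robot.camera_params(c); d[c]={k:np.array(p[k]).tolist() for k in ("camera_matrix","R","t")}
json.dump(d,open("cam.json","w")); print(robot.observe()["time"])
E
python3 - <<'E'
s=open("h.py").read()
s=s.replace("import numpy as np\n","""import numpy as np, json
_C={c:{k:np.array(v) for k,v in d.items()} for c,d in json.load(open("cam.json")).items()}
def cp(c): return _C[c] if c in _C else robot.camera_params(c)
""",1).replace("p=robot.camera_params(c)","p=cp(c)")
open("h.py","w").write(s)
E
python3 fit.py
```

```text
1.15
[ 0.5376  0.0321 -0.0962  0.2884  0.407 ] [-2.1, -1.7, -0.7, 0.7, 1.5, -0.9, -0.4, -0.3, 1.1, -0.9, -0.4, -2.0, -0.3, 0.8, 0.4, -1.4, -0.8, -0.1, 0.0, -0.6, -1.1, -0.1, -0.5, 0.3, 0.4, -1.8]
handle [0.59846835 0.04393522 0.14      ] world ang 0.19221718879002742
ball [ 0.49264189 -0.10422066  0.11546416] stage [0.55825669 0.24609736 0.1       ] post?
```

```bash
python3 - <<'E'
from h import *
A=lambda x,y:(260+x/4.8,140+y/4.8)
B=lambda x,y:(280+x/4.2,125+y/4.2)
for n,c,q in [("nearleft","scene",A(558,42)),("nearright","scene",A(640,125)),("farright","scene",A(738,98)),("sideL","side",B(92,62)),("sideR","side",B(244,62)),("sidebackL",'side',B(92,36))]:
    print(n,atz(c,*q,.238).round(3))
# rack front top edge
print(atz("side",*B(80,215),.113),atz("scene",*A(553,225),.113))
X=np.array([.20,-.485,.24]);g=np.array([.598,.04,.24]);
psi=.394
d=g-X; print("tool x,y",d[0]*np.cos(psi)+d[1]*np.sin(psi), d[0]*np.sin(psi)-d[1]*np.cos(psi))
E
```

```text
nearleft [0.537 0.207 0.238]
nearright [0.649 0.191 0.238]
farright [0.652 0.268 0.238]
sideL [0.516 0.202 0.238]
sideR [0.632 0.18  0.238]
sidebackL [0.522 0.259 0.238]
[0.50008218 0.18983764 0.113     ] [0.56834848 0.19368685 0.113     ]
tool x,y 0.5690452275704988 -0.33198874827204505
```

```bash
python3 -m creep '[[[3.9,-2.3,0,0,0,-8,-0.13],[7.8,-4.6,0,0,0,-16,-0.13],[11.7,-6.9,0,0,0,-24,-0.13],[15.6,-9.2,0,0,0,-32,-0.13],[19.5,-11.4,0,0,0,-40,-0.13],[23.4,-13.7,0,0,0,-48,-0.13],[27.3,-16,0,0,0,-56,-0.13],[31.2,-18.2,0,0,0,-64,-0.13]]]' 5
cat > goto.py <<'E'
import sys
from h import *
# usage goto x y z psi_deg -> remaining shift in tool axes (cm) and turn about tool z (deg)
from scipy.spatial.transform import Rotation as Ro
def rel(x,y,z,psi):
    s=robot.observe(); R=Ro.from_euler("xyz",s["tool_rot"])
    T=Ro.from_euler("xyz",[np.pi,0,np.radians(psi)])
    d=R.inv().apply(np.array([x,y,z])-s["tool_pos"])*100
    rv=np.degrees((R.inv()*T).as_rotvec())
    psi0=np.degrees(s["tool_rot"][2])
    print("t",round(s["time"],2),"pos",np.round(s["tool_pos"],4),"psi",round(psi0,1),"q",np.round(s["qpos"],2),"F",np.round(s["contact_force"],1))
    print("shift cm",d.round(2),"rotvec",rv.round(1))
if __name__=="__main__": rel(*map(float,sys.argv[1:5]))
E
python3 goto.py .598 .044 .24 191
```

```text
time: 1.95
tool_pos: [0.4206, -0.1954, 0.241]
tool_rot: [3.141, 0.0, 1.517]
contact_force: [0.9, -0.7, -0.2]
opening: 0.0404
t 1.95 pos [ 0.4206 -0.1954  0.241 ] psi 86.9 q [-0.6   0.23  1.68 -0.    1.23 -0.55] F [ 0.9 -0.7 -0.2]
shift cm [24.87 16.41  0.1 ] rotvec [ 0.000e+00  1.000e-01 -1.041e+02]
```

```bash
python3 -m creep '[[[3.1,2,0,0,0,-8,-0.13],[6.2,4.1,0,0,0,-16,-0.13],[9.3,6.2,0,0,0,-24,-0.13],[12.4,8.2,0,0,0,-32,-0.13],[15.5,10.2,0,0,0,-40,-0.13],[18.6,12.3,0,0,0,-48,-0.13],[21.7,14.3,0,0,0,-56,-0.13],[24.9,16.4,0,0,0,-64,-0.13]]]' 
python3 goto.py .598 .044 .24 191
```

```text
time: 2.75
tool_pos: [0.5986, 0.0457, 0.241]
tool_rot: [-3.141, 0.001, 2.639]
contact_force: [-0.5, -0.5, -0.0]
opening: 0.0399
t 2.75 pos [0.5986 0.0457 0.241 ] psi 151.2 q [-0.05  0.48  1.3  -0.    1.35 -1.12] F [-0.5 -0.5 -0. ]
shift cm [-0.03 -0.17  0.1 ] rotvec [ -0.    0.  -39.8]
```

```bash
python3 -m creep '[[[0,-0.1,0,0,0,-8,-0.13],[0,-0.1,0,0,0,-16,-0.13],[0,-0.1,0,0,0,-24,-0.13],[0,-0.1,0,0,0,-32,-0.13],[0,-0.2,0,0,0,-39.8,-0.13],[0,-0.2,0,0,0,-39.8,-0.13]]]' 
python3 - <<'E'
from h import *
import cv2,json
p=robot.camera_params("wrist"); json.dump({k:np.array(p[k]).tolist() for k in ("camera_matrix","R","t")},open("w1.json","w"))
im=robot.read_camera("wrist"); cv2.imwrite("pics/w1.png",im[:,:,::-1])
s=robot.observe(); print(s["tool_pos"],s["tool_rot"],s["qpos"])
E
```

```text
time: 3.35
tool_pos: [0.5976, 0.0439, 0.2409]
tool_rot: [-3.141, 0.0, -2.948]
contact_force: [0.2, 0.6, 0.0]
opening: 0.0398
[0.59762556 0.0439171  0.24090997] [-3.14095583e+00  3.60424905e-04 -2.95224971e+00] [-5.42175736e-02  4.79424353e-01  1.30810225e+00 -5.43895242e-04
  1.35356272e+00 -1.81423963e+00]
```

View pics/w1.png

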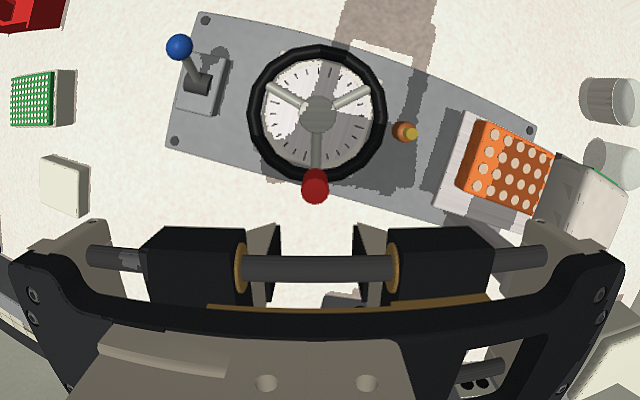

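The wrist picture shows the hub at (318,115), the handle top at about (315,188), the ball at (180,47), the vial cap at (411,133) and the sensor head at the right.

```bash
python3 - <<'E'
from h import *
import cv2,json
w={k:np.array(v) for k,v in json.load(open("w1.json")).items()}
im=cv2.imread("pics/w1.png")
hsv=cv2.cvtColor(im,cv2.COLOR_BGR2HSV)
def wz(u,v,z):
    K=w["camera_matrix"];a=np.array([(u-K[0,2]),(v-K[1,2])]);r=np.hypot(*a);th=r/K[0,0]
    d=np.array([*(np.sin(th)*a/max(r,1e-9)),np.cos(th)]);d=w["R"].T@d;o=-w["R"].T@w["t"]
    return (o+d*(z-o[2])/d[2]).round(4)
m=((hsv[...,0]<8)|(hsv[...,0]>172))&(hsv[...,1]>150)&(hsv[...,2]>60); m[:150]=0;m[:,:280]=0;m[:,350:]=0
v,u=np.nonzero(m);print("red bbox",u.min(),u.max(),v.min(),v.max(),u.mean(),v.mean())
print("cam",(-w["R"].T@w["t"]).round(3))
print("hub",wz(318,115,.096),"handle",wz(315,190,.14),"ball",wz(180,47,.113),"vialcap",wz(411,133,.07))
# black ring
k=(hsv[...,2]<50); n,l,st,c=cv2.connectedComponentsWithStats(k.astype(np.uint8)); 
i=l[82,265] if k[82,265] else None; print(i, st[i] if i else None)
for q in [(247,113),(387,113),(318,44)]: print("ring",wz(*q,.088))
for q in [(203,12),(166,145),(536,130)]: print("corner",wz(*q,.02))
cv2.imwrite("pics/z2.png",cv2.resize(im[150:230,270:360],None,fx=6,fy=6,interpolation=cv2.INTER_CUBIC))
E
```

```text
red bbox 301 328 168 203 314.56632653061223 185.94132653061226
cam [0.527 0.03  0.385]
hub [0.5327 0.0328 0.096 ] handle [0.5921 0.0417 0.14  ] ball [ 0.4887 -0.1056  0.113 ] vialcap [0.5307 0.1317 0.07  ]
3 [ 246   44  142  138 4679]
ring [ 0.5429 -0.035   0.088 ]
ring [0.5169 0.0976 0.088 ]
ring [0.4652 0.0196 0.088 ]
corner [ 0.4282 -0.1308  0.02  ]
corner [ 0.6018 -0.1518  0.02  ]
corner [0.4777 0.3358 0.02  ]
```

View pics/z2.png

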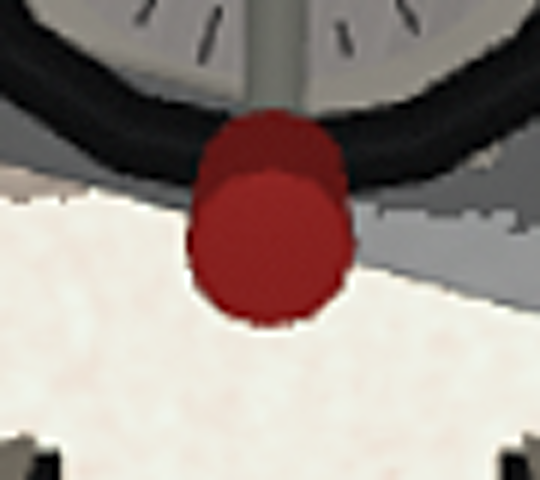

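```bash
python3 -m creep '[[[0.3,-0.1,3,0,0,1.4,-0.13],[0.3,-0.1,6.5,0,0,1.4,-0.13],[0.3,-0.1,9.5,0,0,1.4,-0.13],[0.3,-0.1,11.2,0,0,1.4,-0.13],[0.3,-0.1,11.9,0,0,1.4,-0.13],[0.3,-0.1,11.9,0,0,1.4,-0.13]]]' 
python3 goto.py .5951 .0427 .122 189.5
python3 - <<'E'
import numpy as np
r=6.2
# arc in start tool frame: tool x points to hub (psi=phi+180). clockwise by a
for a in [6,12,18,24,30,36,42,48]:
    t=np.radians(a); print(a, round(r*(1-np.cos(t)),2), round(r*np.sin(t),2))
E
```

```text
time: 4.0
tool_pos: [0.5946, 0.0423, 0.1212]
tool_rot: [-3.141, -0.001, -2.979]
contact_force: [-0.2, 0.7, 0.6]
opening: 0.0396
t 4.0 pos [0.5946 0.0423 0.1212] psi -170.7 q [-0.06  0.58  1.48 -0.    1.08 -1.79] F [-0.2  0.7  0.6]
shift cm [-0.05  0.03 -0.08] rotvec [-0.  -0.1 -0.2]
6 0.03 0.65
12 0.14 1.29
18 0.3 1.92
24 0.54 2.52
30 0.83 3.1
36 1.18 3.64
42 1.59 4.15
48 2.05 4.61
```

```bash
python3 -m creep '[[[0,-0.4,0,0,0,4,-0.13],[0.05,-0.85,0,0,0,8,-0.13],[0.1,-1.25,0,0,0,12,-0.13],[0.2,-1.7,0,0,0,16,-0.13],[0.35,-2.1,0,0,0,20,-0.13],[0.5,-2.5,0,0,0,24,-0.13],[0.7,-2.9,0,0,0,28,-0.13],[0.9,-3.3,0,0,0,32,-0.13]]]' 
cat > arc.py <<'E'
import sys
from h import *
H=np.array([.534,.0325]);r=.062
s=robot.observe();p=s["tool_pos"];psi=s["tool_rot"][2]
d=p[:2]-H;phi=np.arctan2(d[1],d[0])
print("t",round(s["time"],2),"radius mm",round(1000*np.hypot(*d),1),"phi",round(np.degrees(phi),1),"psi",round(np.degrees(psi),1),"z",round(p[2],4),"F",np.round(s["contact_force"],1),"q",np.round(s["qpos"],2),"op",round(s["opening"],4))
st=float(sys.argv[1]) if len(sys.argv)>1 else 5
off=float(sys.argv[2]) if len(sys.argv)>2 else 180
for k in range(1,9):
    a=phi-np.radians(k*st); g=H+r*np.array([np.cos(a),np.sin(a)])-p[:2]
    w=np.degrees((psi-(a+np.radians(off))+np.pi)%(2*np.pi)-np.pi)
    print(round(100*(g[0]*np.cos(psi)+g[1]*np.sin(psi)),2),round(100*(g[0]*np.sin(psi)-g[1]*np.cos(psi)),2),round(w,1))
E
python3 arc.py 5
python3 - <<'E'
from h import *
import cv2
a=robot.read_camera("side"); b=robot.read_camera("scene")
cv2.imwrite("pics/a1.png",np.hstack([cv2.resize(a[120:270,230:380],(400,400)),cv2.resize(b[130:250,260:380],(400,400))])[:,:,::-1])
E
```

```text
time: 4.8
tool_pos: [0.5919, 0.0088, 0.1228]
tool_rot: [3.141, 0.001, 2.742]
contact_force: [-0.1, 2.7, -1.2]
opening: 0.0402
t 4.8 radius mm 62.6 phi -22.3 psi 157.1 z 0.1228 F [-0.1  2.7 -1.2] q [-0.11  0.57  1.49  0.    1.07 -1.29] op 0.0402
0.07 -0.54 4.4
0.14 -1.08 9.4
0.25 -1.61 14.4
0.41 -2.13 19.4
0.61 -2.63 24.4
0.85 -3.11 29.4
1.14 -3.57 34.4
1.46 -4.0 39.4
```

View pics/a1.png

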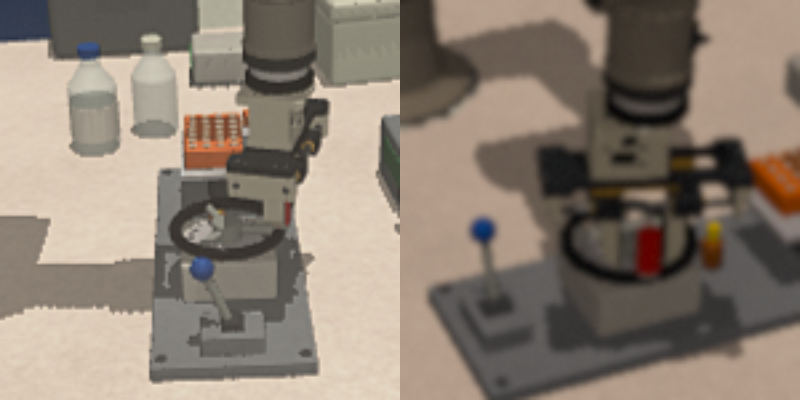

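The handle, at about (650,250) in the right half, sits between the fingers and is moving with them. The force is about 3 N, as expected, so I'll carry on.

```bash
python3 -m creep '[[[0.05,-0.55,0,0,0,4.5,-0.13],[0.15,-1.1,0,0,0,9.5,-0.13],[0.25,-1.6,0,0,0,14.5,-0.13],[0.4,-2.15,0,0,0,19.5,-0.13],[0.6,-2.65,0,0,0,24.5,-0.13],[0.85,-3.1,0,0,0,29.5,-0.13],[1.15,-3.55,0,0,0,34.5,-0.13],[1.45,-4,0,0,0,39.5,-0.13]]]'; python3 arc.py 5
```

```text
time: 5.7
tool_pos: [0.5645, -0.0232, 0.124]
tool_rot: [3.137, 0.004, 2.052]
contact_force: [4.0, 1.9, -1.8]
opening: 0.0402
t 5.7 radius mm 63.5 phi -61.3 psi 117.6 z 0.124 F [ 4.   1.9 -1.8] q [-0.18  0.53  1.58  0.    1.03 -0.66] op 0.0402
0.17 -0.54 3.9
0.23 -1.08 8.9
0.33 -1.61 13.9
0.49 -2.13 18.9
0.68 -2.63 23.9
0.92 -3.12 28.9
1.21 -3.58 33.9
1.53 -4.02 38.9
```

```bash
python3 -m creep '[[[0.15,-0.55,0.1,0,0,4,-0.13],[0.25,-1.1,0.15,0,0,9,-0.13],[0.35,-1.6,0.15,0,0,14,-0.13],[0.5,-2.15,0.15,0,0,19,-0.13],[0.7,-2.65,0.15,0,0,24,-0.13],[0.95,-3.1,0.15,0,0,29,-0.13],[1.2,-3.6,0.15,0,0,34,-0.13],[1.55,-4,0.15,0,0,39,-0.13]]]'; python3 arc.py 5
```

```text
time: 6.5
tool_pos: [0.524, -0.029, 0.1241]
tool_rot: [3.129, 0.001, 1.369]
contact_force: [4.6, -2.5, 1.4]
opening: 0.0399
t 6.5 radius mm 62.3 phi -99.2 psi 78.4 z 0.1241 F [ 4.6 -2.5  1.4] q [-0.2   0.46  1.7  -0.    0.97  0.  ] op 0.0399
0.04 -0.54 2.6
0.08 -1.08 7.6
0.18 -1.61 12.6
0.32 -2.14 17.6
0.51 -2.64 22.6
0.74 -3.13 27.6
1.01 -3.6 32.6
1.32 -4.04 37.6
```

```bash
python3 -m creep '[[[0.05,-0.55,0.1,0,0,2.5,-0.13],[0.1,-1.1,0.15,0,0,7.5,-0.13],[0.2,-1.6,0.15,0,0,12.5,-0.13],[0.3,-2.15,0.15,0,0,17.5,-0.13],[0.5,-2.65,0.15,0,0,22.5,-0.13],[0.75,-3.15,0.15,0,0,27.5,-0.13],[1,-3.6,0.15,0,0,32.5,-0.13],[1.3,-4.05,0.15,0,0,37.5,-0.13]]]'; python3 arc.py 5; python3 goto.py .534 .0325 .122 40
```

```text
time: 7.3
tool_pos: [0.4886, -0.0091, 0.1238]
tool_rot: [3.127, -0.009, 0.712]
contact_force: [1.7, -3.9, 1.8]
opening: 0.0399
t 7.3 radius mm 61.6 phi -137.4 psi 40.8 z 0.1238 F [ 1.7 -3.9  1.8] q [-0.17  0.4   1.8  -0.    0.92  0.69] op 0.0399
-0.04 -0.54 3.2
0.02 -1.08 8.2
0.12 -1.61 13.2
0.27 -2.13 18.2
0.46 -2.64 23.2
0.69 -3.12 28.2
0.97 -3.59 33.2
1.29 -4.03 38.2
t 7.3 pos [ 0.4886 -0.0091  0.1238] psi 40.8 q [-0.17  0.4   1.8  -0.    0.92  0.69] F [ 1.7 -3.9  1.8]
shift cm [ 6.15 -0.19  0.24] rotvec [ 0.9 -0.5  0.8]
```

```bash
python3 -m creep '[[[0,-0.55,0.1,0.5,-0.3,3,-0.13],[0,-1.1,0.2,0.8,-0.4,8,-0.13],[0.1,-1.6,0.2,0.8,-0.4,13,-0.13],[0.25,-2.15,0.2,0.8,-0.4,18,-0.13],[0.45,-2.65,0.2,0.8,-0.4,23,-0.13],[0.7,-3.1,0.2,0.8,-0.4,28,-0.13],[0.95,-3.6,0.2,0.8,-0.4,33,-0.13],[1.3,-4.05,0.2,0.8,-0.4,38,-0.13]]]'; python3 arc.py 5; python3 goto.py .534 .0325 .122 0
python3 - <<'E'
from h import *
import cv2
a=robot.read_camera("side"); b=robot.read_camera("scene")
cv2.imwrite("pics/a2.png",np.hstack([cv2.resize(a[120:270,230:380],(400,400)),cv2.resize(b[130:250,260:380],(400,400))])[:,:,::-1])
E
```

```text
time: 8.1
tool_pos: [0.473, 0.0294, 0.1227]
tool_rot: [-3.139, -0.008, 0.047]
contact_force: [-1.0, -4.1, 2.8]
opening: 0.04
t 8.1 radius mm 61.1 phi -177.1 psi 2.7 z 0.1227 F [-1.  -4.1  2.8] q [-0.1   0.38  1.83  0.    0.92  1.42] op 0.04
-0.07 -0.54 4.8
-0.0 -1.08 9.8
0.11 -1.61 14.8
0.27 -2.12 19.8
0.48 -2.62 24.8
0.73 -3.1 29.8
1.01 -3.56 34.8
1.34 -3.99 39.8
t 8.1 pos [0.473  0.0294 0.1227] psi 2.7 q [-0.1   0.38  1.83  0.    0.92  1.42] F [-1.  -4.1  2.8]
shift cm [ 6.1  -0.02  0.13] rotvec [-0.2 -0.5  2.7]
```

View pics/a2.png

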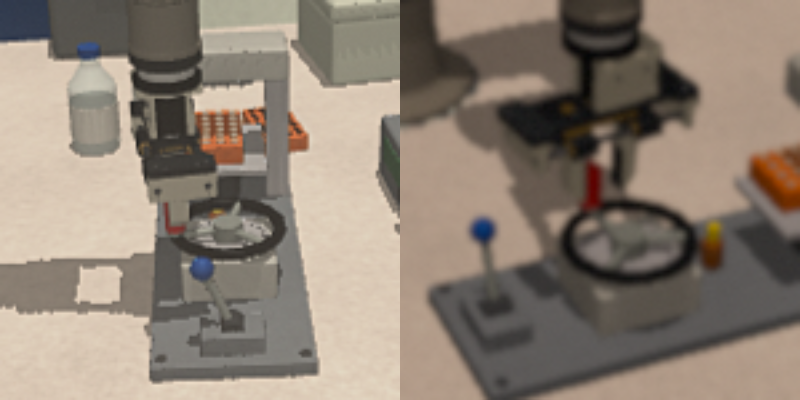

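```bash
python3 -m creep '[[[-0.05,-0.55,0.1,0,-0.3,5,-0.13],[0,-1.1,0.1,0,-0.4,10,-0.13],[0.1,-1.6,0.1,0,-0.4,15,-0.13],[0.25,-2.1,0.1,0,-0.4,20,-0.13],[0.5,-2.6,0.1,0,-0.4,25,-0.13],[0.75,-3.1,0.1,0,-0.4,30,-0.13],[1,-3.55,0.1,0,-0.4,35,-0.13],[1.35,-4,0.1,0,-0.4,40,-0.13]]]'; python3 arc.py 4; python3 goto.py .534 .0325 .122 0
```

```text
time: 9.0
tool_pos: [0.4848, 0.0703, 0.1223]
tool_rot: [-3.136, 0.002, -0.648]
contact_force: [0.2, -3.3, -0.0]
opening: 0.0402
t 9.0 radius mm 62.1 phi 142.5 psi -37.1 z 0.1223 F [ 0.2 -3.3 -0. ] q [-0.02  0.41  1.79  0.01  0.94  2.2 ] op 0.0402
0.02 -0.43 4.4
0.07 -0.86 8.4
0.15 -1.29 12.4
0.26 -1.71 16.4
0.39 -2.12 20.4
0.56 -2.52 24.4
0.75 -2.91 28.4
0.97 -3.28 32.4
t 9.0 pos [0.4848 0.0703 0.1223] psi -37.1 q [-0.02  0.41  1.79  0.01  0.94  2.2 ] F [ 0.2 -3.3 -0. ]
shift cm [6.2  0.04 0.02] rotvec [ -0.3  -0.  -37.2]
```

```bash
python3 -m creep '[[[0,0.3,0,0,0,0,-0.13],[0,0.5,0,0,0,0,-0.13],[0,0.6,-2,0,0,0,-0.13],[0,0.6,-5,0,0,0,-0.13],[0,0.6,-9,0,0,-3,-0.13],[0,0.6,-12,0,0,-11,-0.13],[0,0.6,-12,0,0,-19,-0.13],[0,0.6,-12,0,0,-27,-0.13]]]'; python3 goto.py .534 .0325 .24 60
python3 - <<'E'
from h import *
import cv2
a=robot.read_camera("side"); b=robot.read_camera("scene"); w=robot.read_camera("wrist")
cv2.imwrite("pics/a3.png",np.hstack([cv2.resize(a[120:270,230:380],(400,400)),cv2.resize(b[130:250,260:380],(400,400))])[:,:,::-1])
E
```

```text
time: 9.8
tool_pos: [0.4812, 0.0646, 0.2437]
tool_rot: [-3.136, -0.004, -0.168]
contact_force: [-0.6, -0.9, 0.9]
opening: 0.0398
t 9.8 pos [0.4812 0.0646 0.2437] psi -9.6 q [-0.03  0.26  1.63  0.01  1.25  1.71] F [-0.6 -0.9  0.9]
shift cm [5.75 2.28 0.37] rotvec [ -0.2  -0.4 -69.6]
```

View pics/a3.png

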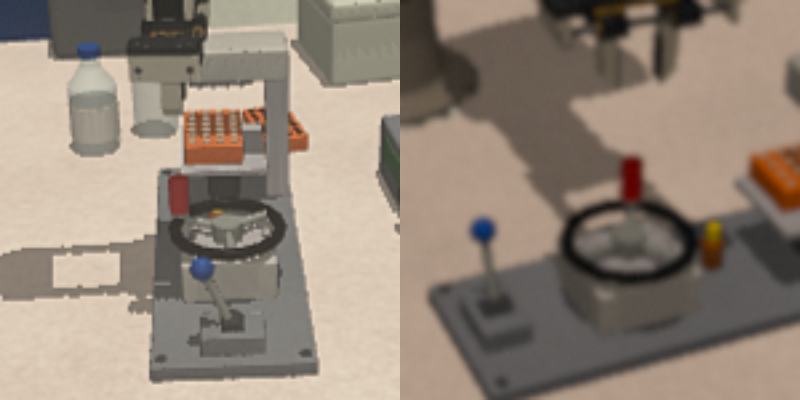

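```bash
python3 -m creep '[[[0,0,0,0,0,-8.5,-0.13],[0,0,0,0,0,-17,-0.13],[0,0,0,0,0,-25.5,-0.13],[0,0,0,0,0,-34,-0.13],[0,0,0,0,0,-42.5,-0.13],[0,0,0,0,0,-51,-0.13],[0,0,0,0,0,-59.5,-0.13],[0,0,0,0,0,-68,-0.13]]]'; python3 -m creep '[[[0,0,0,0,0,-8.5,-0.13],[0,0,0,0,0,-17,-0.13],[0,0,0,0,0,-25.5,-0.13],[0,0,0,0,0,-34,-0.13],[0,0,0,0,0,-42.5,-0.13],[0,0,0,0,0,-51,-0.13],[0,0,0,0,0,-59.5,-0.13],[0,0,0,0,0,-68,-0.13]]]'; python3 - <<'E'
from h import *
for n,z in [("scene",(329.6,178)),("side",(296.8,187.2))]:
    X=atz(n,*z,.14);print(X, np.degrees(np.arctan2(X[1]-.0325,X[0]-.536)))
E
python3 goto.py .4826 .0649 .24 148
```

```text
time: 10.75
tool_pos: [0.4805, 0.0645, 0.2421]
tool_rot: [-3.14, -0.005, 1.012]
contact_force: [-0.6, -0.1, -0.1]
opening: 0.0401
time: 11.55
tool_pos: [0.4803, 0.0643, 0.2419]
tool_rot: [3.138, -0.004, 2.202]
contact_force: [-0.5, -0.2, 0.2]
opening: 0.0399
[0.48662478 0.06553726 0.14      ] 146.2132782475612
[0.48192595 0.05597396 0.14      ] 156.53396482840816
t 11.55 pos [0.4803 0.0643 0.2419] psi 126.2 q [-0.03  0.27  1.63  0.01  1.25 -0.66] F [-0.5 -0.2  0.2]
shift cm [-0.09  0.22  0.19] rotvec [  0.3  -0.2 -21.8]
```

```bash
python3 -m creep '[[[0,0,0,0.3,-0.2,-8,-0.13],[0,0,0,0.3,-0.2,-16,-0.13],[0,0,2,0.3,-0.2,-22.5,-0.13],[0,0,5,0.3,-0.2,-22.5,-0.13],[0,0,8,0.3,-0.2,-22.5,-0.13],[0,0,10.5,0.3,-0.2,-22.5,-0.13],[0,0,11.8,0.3,-0.2,-22.5,-0.13],[0,0,12,0.3,-0.2,-22.5,-0.13]]]'; python3 arc.py 5 0;  python3 goto.py .4809 .0644 .122 149
```

```text
time: 12.35
tool_pos: [0.4791, 0.0649, 0.1201]
tool_rot: [-3.139, -0.003, 2.593]
contact_force: [0.1, 0.5, 0.1]
opening: 0.0398
t 12.35 radius mm 63.8 phi 149.5 psi 148.6 z 0.1201 F [0.1 0.5 0.1] q [-0.02  0.41  1.8  -0.    0.94 -1.05] op 0.0398
-0.19 0.54 4.1
-0.25 1.08 9.1
-0.36 1.61 14.1
-0.52 2.13 19.1
-0.72 2.63 24.1
-0.96 3.12 29.1
-1.24 3.58 34.1
-1.56 4.01 39.1
t 12.35 pos [0.4791 0.0649 0.1201] psi 148.6 q [-0.02  0.41  1.8  -0.    0.94 -1.05] F [0.1 0.5 0.1]
shift cm [-0.18  0.05 -0.19] rotvec [-0.2 -0.2 -0.4]
```

```bash
python3 -m creep '[[[-0.2,0.4,0,0,0,4,-0.13],[-0.25,0.8,0,0,0,8,-0.13],[-0.35,1.3,0,0,0,12,-0.13],[-0.45,1.75,0,0,0,16,-0.13],[-0.6,2.2,0,0,0,21,-0.13],[-0.8,2.7,0,0,0,26,-0.13],[-1.05,3.2,0,0,0,31,-0.13],[-1.3,3.65,0,0,0,36,-0.13]]]'; python3 arc.py 5 0;  python3 goto.py .4809 .0644 .122 149
python3 - <<'E'
from h import *
import cv2
a=robot.read_camera("side"); b=robot.read_camera("scene")
cv2.imwrite("pics/a4.png",np.hstack([cv2.resize(a[120:270,230:380],(400,400)),cv2.resize(b[130:250,260:380],(400,400))])[:,:,::-1])
E
```

```text
time: 13.15
tool_pos: [0.5092, 0.0888, 0.1206]
tool_rot: [-3.137, -0.0, 1.959]
contact_force: [-2.4, -2.1, 1.0]
opening: 0.0397
t 13.15 radius mm 61.5 phi 113.8 psi 112.3 z 0.1206 F [-2.4 -2.1  1. ] q [ 0.03  0.46  1.71 -0.    0.98 -0.36] op 0.0397
0.04 0.54 3.5
-0.02 1.08 8.5
-0.12 1.61 13.5
-0.27 2.13 18.5
-0.47 2.63 23.5
-0.7 3.12 28.5
-0.98 3.58 33.5
-1.3 4.02 38.5
t 13.15 pos [0.5092 0.0888 0.1206] psi 112.3 q [ 0.03  0.46  1.71 -0.    0.98 -0.36] F [-2.4 -2.1  1. ]
shift cm [-1.19 -3.55 -0.13] rotvec [ -0.3  -0.1 -36.7]
```

View pics/a4.png

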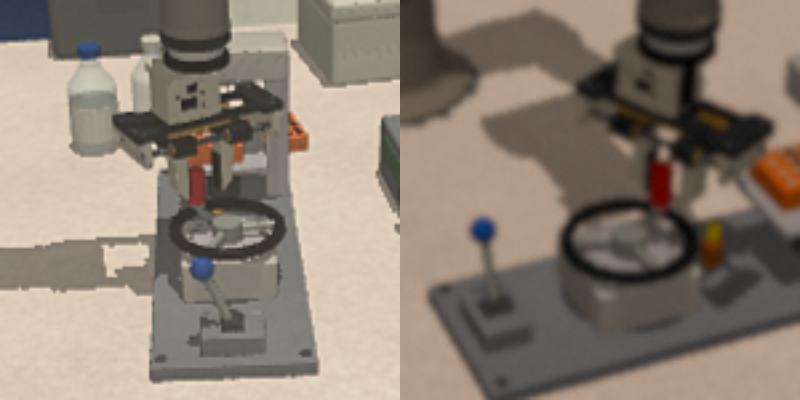

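```bash
python3 -m creep '[[[0,0.55,0,0,0,3.5,-0.13],[0,1.1,0,0,0,8.5,-0.13],[-0.1,1.6,0,0,0,13.5,-0.13],[-0.25,2.15,0,0,0,18.5,-0.13],[-0.45,2.65,0,0,0,23.5,-0.13],[-0.7,3.1,0,0,0,28.5,-0.13],[-1,3.6,0,0,0,33.5,-0.13],[-1.3,4,0,0,0,38.5,-0.13]]]'; python3 arc.py 4 0
```

```text
time: 14.05
tool_pos: [0.5511, 0.0923, 0.1207]
tool_rot: [-3.137, 0.002, 1.289]
contact_force: [-3.2, -0.7, 0.6]
opening: 0.04
t 14.05 radius mm 62.2 phi 74.1 psi 73.8 z 0.1207 F [-3.2 -0.7  0.6] q [ 0.03  0.53  1.59 -0.    1.03  0.31] op 0.04
-0.03 0.43 3.8
-0.08 0.86 7.8
-0.15 1.29 11.8
-0.25 1.71 15.8
-0.38 2.12 19.8
-0.55 2.52 23.8
-0.73 2.91 27.8
-0.95 3.29 31.8
```

```bash
python3 -m creep '[[[0,0.45,0,0,0,4,-0.13],[-0.1,0.85,0,0,0,8,-0.13],[-0.15,1.3,0,0,0,12,-0.13],[-0.25,1.7,0,0,0,16,-0.13],[-0.4,2.1,0,0,0,20,-0.13],[-0.55,2.5,0,0,0,24,-0.13],[-0.75,2.9,0,0,0,28,-0.13],[-0.95,3.3,0,0,0,32,-0.13]]]'; python3 arc.py 3 0
python3 - <<'E'
from h import *
import cv2
a=robot.read_camera("side"); b=robot.read_camera("scene")
cv2.imwrite("pics/a5.png",np.hstack([cv2.resize(a[120:270,230:380],(400,400)),cv2.resize(b[130:250,260:380],(400,400))])[:,:,::-1])
E
```

```text
time: 14.85
tool_pos: [0.5793, 0.074, 0.1207]
tool_rot: [-3.137, 0.005, 0.729]
contact_force: [-2.6, 0.5, -0.3]
opening: 0.04
t 14.85 radius mm 61.5 phi 42.5 psi 41.8 z 0.1207 F [-2.6  0.5 -0.3] q [-0.    0.57  1.51 -0.    1.07  0.84] op 0.04
0.05 0.32 2.3
0.03 0.65 5.3
-0.01 0.97 8.3
-0.07 1.29 11.3
-0.14 1.61 14.3
-0.23 1.92 17.3
-0.33 2.23 20.3
-0.45 2.53 23.3
```

View pics/a5.png

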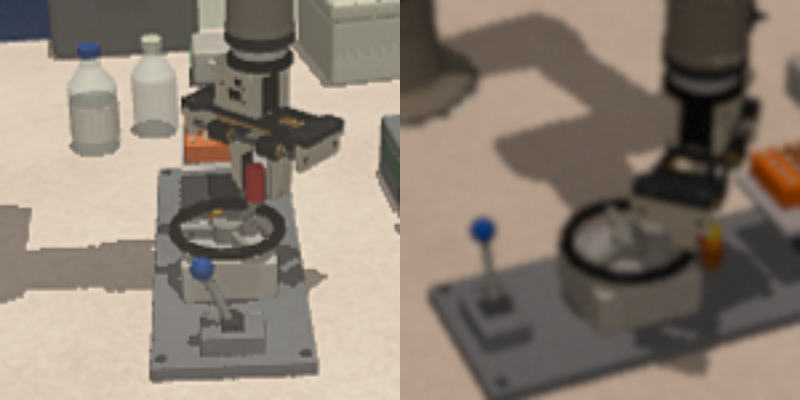

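```bash
python3 -m creep '[[[0.05,0.5,0,0,0,4,-0.13],[0,0.95,0,0,0,9,-0.13],[-0.1,1.45,0,0,0,13.5,-0.13],[-0.25,1.9,0,0,0,18,-0.13],[-0.4,2.35,0,0,0,22.5,-0.13],[-0.65,2.8,0,0,0,27,-0.13],[-0.85,3.2,0,0,0,31.5,-0.13],[-1.1,3.55,0,0,0,35,-0.13]]]'; python3 arc.py 1 0
python3 - <<'E'
from h import *
import cv2
a=robot.read_camera("side"); b=robot.read_camera("scene")
cv2.imwrite("pics/side6.png",a[:,:,::-1]);cv2.imwrite("pics/scene6.png",b[:,:,::-1])
A0=cv2.imread("pics/scene0.png")[:,:,::-1]
cv2.imwrite("pics/a6.png",np.hstack([cv2.resize(A0[170:230,310:370],(400,400)),cv2.resize(b[170:230,310:370],(400,400))])[:,:,::-1])
E
```

```text
time: 15.75
tool_pos: [0.5957, 0.0406, 0.121]
tool_rot: [-3.14, 0.004, 0.12]
contact_force: [1.3, 2.9, -2.2]
opening: 0.0404
t 15.75 radius mm 62.2 phi 7.5 psi 6.9 z 0.121 F [ 1.3  2.9 -2.2] q [-0.06  0.59  1.47  0.    1.09  1.39] op 0.0404
-0.02 0.11 0.4
-0.02 0.22 1.4
-0.02 0.32 2.4
-0.03 0.43 3.4
-0.04 0.54 4.4
-0.05 0.65 5.4
-0.06 0.76 6.4
-0.07 0.86 7.4
```

View pics/a6.png

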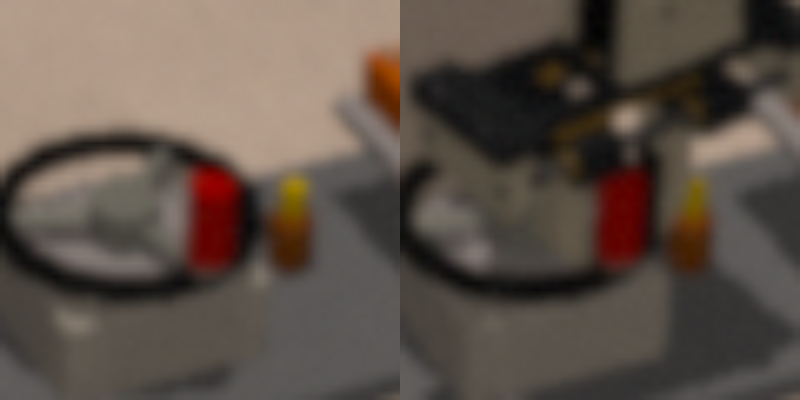

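```bash
cat > red.py <<'E'
import cv2,numpy as np,sys
def red(f,box):
    im=cv2.imread(f).astype(float); r=im[...,2]-np.maximum(im[...,1],im[...,0]); r=r[box[1]:box[3],box[0]:box[2]]; r=np.clip(r-50,0,None)
    # restrict hue: true red (g~b)
    g=im[box[1]:box[3],box[0]:box[2]]; r[(g[...,1]-g[...,0])>25]=0
    v,u=np.mgrid[box[1]:box[3],box[0]:box[2]]
    return (r*u).sum()/r.sum(),(r*v).sum()/r.sum(),r.sum()
for f in sys.argv[1:]: print(f,red(f,(325,185,365,220) if "scene" in f else (315,175,350,210)))
E
python3 red.py pics/scene0.png pics/scene6.png pics/side0.png pics/side6.png
```

```text
pics/scene0.png (np.float64(341.5791206207383), np.float64(200.8424641429579), np.float64(4253.0))
pics/scene6.png (np.float64(342.88154897494303), np.float64(202.1431283219438), np.float64(2634.0))
pics/side0.png (np.float64(333.53545137543585), np.float64(190.79000387446726), np.float64(2581.0))
pics/side6.png (np.float64(331.03554502369667), np.float64(195.04265402843603), np.float64(422.0))
```

```bash
python3 -m creep '[[[0,0.15,0,0,0,1.5,-0.13],[-0.02,0.3,0,0,0,3,-0.13],[-0.03,0.45,0,0,0,4.5,-0.13],[-0.05,0.55,0,0,0,5,-0.13],[-0.05,0.55,0,0,0,5,-0.13]]]'; python3 arc.py 1 0|head -1
python3 -m creep '[[[0,-0.3,0,0,0,0,-0.13],[0,-0.6,0,0,0,0,-0.13],[0,-0.6,-2,0,0,0,-0.13],[0,-0.6,-6,0,0,0,-0.13],[0,-0.6,-10,0,0,0,-0.13],[-1,-0.6,-14,0,0,0,-0.13],[-4,-0.6,-16,0,0,0,-0.13],[-4,-0.6,-16,0,0,0,-0.13]]]'
python3 - <<'E'
from h import *
import cv2,json
p=robot.camera_params("wrist"); json.dump({k:np.array(p[k]).tolist() for k in ("camera_matrix","R","t")},open("w7.json","w"))
w=robot.read_camera("wrist");a=robot.read_camera("side"); b=robot.read_camera("scene")
cv2.imwrite("pics/w7.png",w[:,:,::-1]);cv2.imwrite("pics/side7.png",a[:,:,::-1]);cv2.imwrite("pics/scene7.png",b[:,:,::-1])
A0=cv2.imread("pics/scene0.png")[:,:,::-1];S0=cv2.imread("pics/side0.png")[:,:,::-1]
cv2.imwrite("pics/a7.png",np.vstack([np.hstack([cv2.resize(A0[150:230,280:390],(396,288)),cv2.resize(b[150:230,280:390],(396,288))]),np.hstack([cv2.resize(S0[140:220,270:380],(396,288)),cv2.resize(a[140:220,270:380],(396,288))])])[:,:,::-1])
E
python3 red.py pics/scene0.png pics/scene7.png pics/side0.png pics/side7.png
```

```text
time: 16.35
tool_pos: [0.5963, 0.0344, 0.1212]
tool_rot: [3.142, 0.003, 0.034]
contact_force: [1.4, 2.7, -0.9]
opening: 0.0399
t 16.35 radius mm 62.3 phi 1.8 psi 2.0 z 0.1212 F [ 1.4  2.7 -0.9] q [-0.07  0.59  1.47 -0.    1.09  1.47] op 0.0399
time: 17.15
tool_pos: [0.5558, 0.0391, 0.2855]
tool_rot: [3.14, -0.003, 0.035]
contact_force: [1.2, 1.0, -0.4]
opening: 0.0399
pics/scene0.png (np.float64(341.5791206207383), np.float64(200.8424641429579), np.float64(4253.0))
pics/scene7.png (np.float64(341.67697516930025), np.float64(200.82483069977425), np.float64(4430.0))
pics/side0.png (np.float64(333.53545137543585), np.float64(190.79000387446726), np.float64(2581.0))
pics/side7.png (np.float64(333.57394084732215), np.float64(190.76618705035972), np.float64(2502.0))
```

View pics/a7.png

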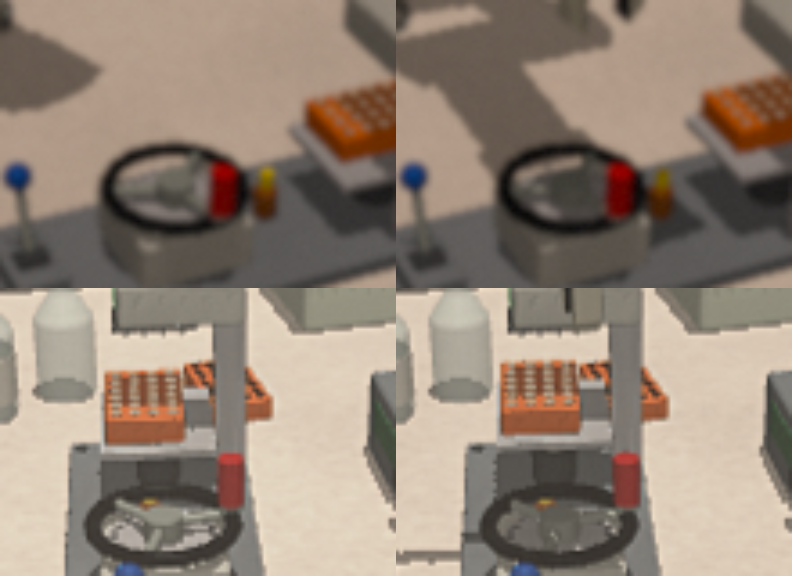

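View pics/w7.png

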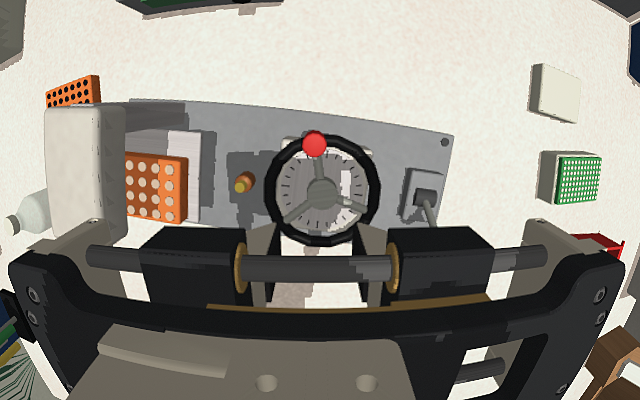

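The handle is back on its start pixels, within 0.1 px in both views, and the rack in the lower row has risen. Next is the lever: shut the fingers and go down on the ball's -x side.

```bash
python3 goto.py .441 -.0992 .27 -5.5
```

```text
t 17.3 pos [0.5566 0.039  0.2808] psi 2.0 q [-0.07  0.38  1.36 -0.    1.41  1.47] F [ 0.6 -0.2  0.4]
shift cm [-12.03  13.42   1.13] rotvec [0.  0.2 7.5]
```

```bash
python3 -m creep '[[[-3,3.4,0,0,0,2,-1],[-6,6.7,0,0,0,4,-1],[-9,10,0.5,0,0,6,-1],[-12,13.4,1.1,0,0,7.5,-1],[-12,13.4,1.1,0,0.2,7.5,-1],[-12,13.4,1.1,0,0.2,7.5,-1]]]' 5; python3 goto.py .441 -.0992 .112 -5.5
python3 - <<'E'
from h import *
import cv2
a=robot.read_camera("side"); b=robot.read_camera("scene")
cv2.imwrite("pics/a8.png",np.hstack([cv2.resize(a[120:270,230:380],(400,400)),cv2.resize(b[130:250,260:380],(400,400))])[:,:,::-1])
E
```

```text
time: 17.9
tool_pos: [0.4411, -0.0998, 0.2693]
tool_rot: [-3.141, 0.002, -0.099]
contact_force: [0.2, 0.1, 0.3]
opening: 0.0007
t 17.9 pos [ 0.4411 -0.0998  0.2693] psi -5.7 q [-0.39  0.19  1.66 -0.    1.3   1.28] F [0.2 0.1 0.3]
shift cm [ 1.000e-02 -5.000e-02  1.573e+01] rotvec [-0.   0.1 -0.2]
```

View pics/a8.png

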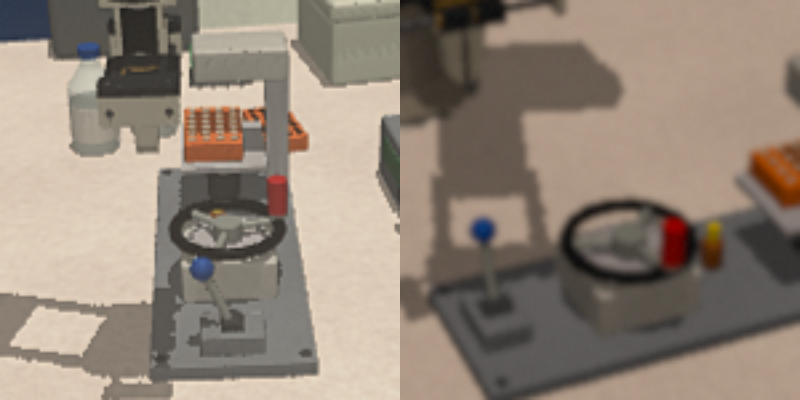

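```bash
python3 -m creep '[[[0,0,4,0,0,0,-1],[0,0,8,0,0,0,-1],[0,0,11.5,0,0,0,-1],[0,0,14,0,0,0,-1],[0,0,15.5,0,0,0,-1],[0,0,15.7,0,0,0,-1]]]'; python3 -m creep '[[[1,0,0,0,0,0,-1],[2,0,0,0,0,0,-1],[2.7,0,0,0,0,0,-1],[3.3,0,0,0,0,0,-1],[3.9,0,0,0,0,0,-1],[4.5,0,0,0,0,0,-1],[5.1,0,0,0,0,0,-1],[5.7,0,0,0,0,0,-1]]]'; python3 goto.py .5320 -.108 .112 -5.5
python3 - <<'E'
from h import *
import cv2
a=robot.read_camera("side"); b=robot.read_camera("scene")
cv2.imwrite("pics/a9.png",np.hstack([cv2.resize(a[120:270,230:380],(400,400)),cv2.resize(b[130:250,260:380],(400,400))])[:,:,::-1])
E
```

```text
time: 18.6
tool_pos: [0.4415, -0.0972, 0.1106]
tool_rot: [-3.14, 0.005, -0.094]
contact_force: [0.0, 0.6, 1.0]
opening: 0.0003
time: 19.4
tool_pos: [0.4987, -0.1027, 0.1103]
tool_rot: [-3.14, 0.005, -0.094]
contact_force: [-1.3, -0.9, 0.4]
opening: 0.0008
t 19.4 pos [ 0.4987 -0.1027  0.1103] psi -5.4 q [-0.35  0.46  1.74  0.    0.94  1.31] F [-1.3 -0.9  0.4]
shift cm [ 3.36  0.22 -0.19] rotvec [-0.1  0.3  0.1]
```

View pics/a9.png

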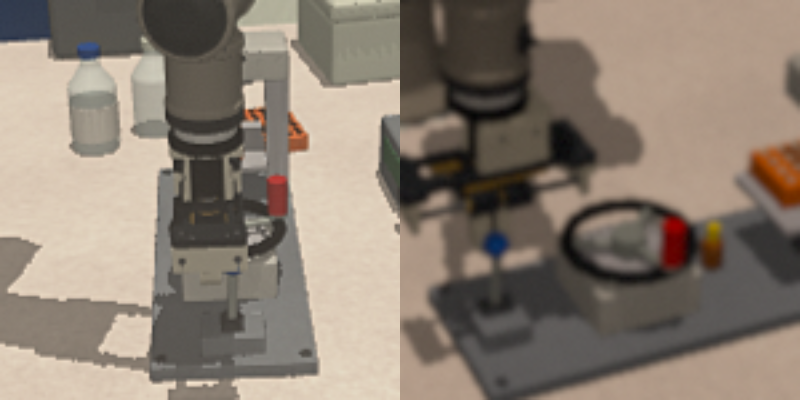

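The ball, now at (495,243) in the right half, is upright in front of the fingers. I'll push on slowly in small steps.

```bash
python3 -m creep '[[[0.5,0.05,0,0,0,0,-1],[1,0.1,0,0,0,0,-1],[1.4,0.1,0,0,0,0,-1],[1.8,0.15,0,0,0,0,-1],[2.1,0.2,0,0,0,0,-1],[2.4,0.2,0,0,0,0,-1],[2.7,0.2,0,0,0,0,-1],[2.9,0.2,0,0,0,0,-1]]]'; python3 goto.py .5320 -.108 .112 -5.5
python3 - <<'E'
from h import *
import cv2
a=robot.read_camera("side"); b=robot.read_camera("scene")
cv2.imwrite("pics/a10.png",np.hstack([cv2.resize(a[120:270,230:380],(400,400)),cv2.resize(b[130:250,260:380],(400,400))])[:,:,::-1])
E
```

```text
time: 20.3
tool_pos: [0.528, -0.1076, 0.1101]
tool_rot: [-3.14, 0.004, -0.094]
contact_force: [-1.0, 0.2, 0.1]
opening: 0.0004
t 20.3 pos [ 0.528  -0.1076  0.1101] psi -5.4 q [-0.34  0.51  1.66  0.    0.98  1.32] F [-1.   0.2  0.1]
shift cm [ 0.4   0.   -0.19] rotvec [-0.1  0.2  0.1]
```

View pics/a10.png

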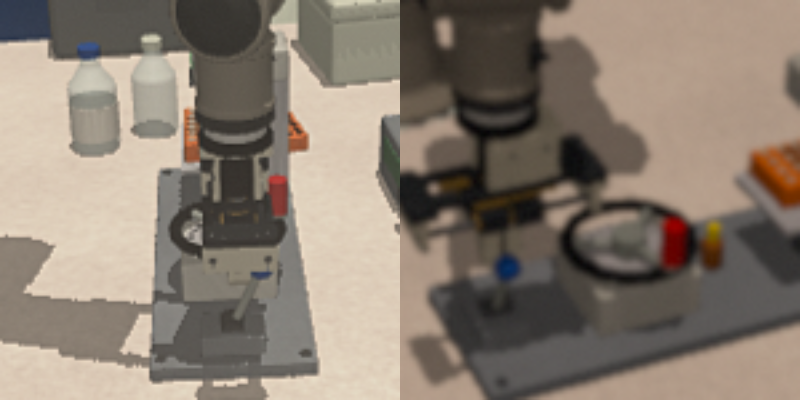

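```bash
python3 -m creep '[[[0.1,0,0,0,0,0,-1],[0.2,0,0,0,0,0,-1],[0.3,0,0,0,0,0,-1],[0.4,0,0,0,0,0,-1],[0.4,0,0,0,0,0,-1]]]';  python3 -m creep '[[[0.1,0,0,0,0,0,-1],[0.2,0,0,0,0,0,-1],[0.2,0,0,0,0,0,-1]]]'
```

```text
time: 20.9
tool_pos: [0.5323, -0.108, 0.1102]
tool_rot: [-3.14, 0.004, -0.094]
contact_force: [-0.4, -0.3, -0.3]
opening: 0.0006
time: 21.2
tool_pos: [0.534, -0.1081, 0.1101]
tool_rot: [-3.14, 0.004, -0.094]
contact_force: [-1.1, -0.3, -0.6]
opening: 0.0002
```

```bash
python3 -m creep '[[[0.1,0,0,0,0,0,-1],[0.1,0,0,0,0,0,-1]]]';  python3 -m creep '[[[-1,0,0,0,0,0,-1],[-3,0,0,0,0,0,-1],[-5,0,-1,0,0,0,-1],[-8,0,-4,0,0,0,-1],[-11,0,-8,0,0,0,-1],[-13,0,-12,0,0,0,-1],[-13,2,-15,0,0,0,-1],[-13,3,-16,0,0,0,-1]]]'
python3 - <<'E'
from h import *
import cv2
a=robot.read_camera("side"); b=robot.read_camera("scene")
cv2.imwrite("pics/side11.png",a[:,:,::-1]);cv2.imwrite("pics/scene11.png",b[:,:,::-1])
cv2.imwrite("pics/a11.png",np.hstack([cv2.resize(a[120:270,230:380],(400,400)),cv2.resize(b[130:250,260:380],(400,400))])[:,:,::-1])
E
python3 red.py pics/scene0.png pics/scene11.png pics/side0.png pics/side11.png
```

```text
time: 21.4
tool_pos: [0.5343, -0.1082, 0.11]
tool_rot: [-3.14, 0.006, -0.094]
contact_force: [-4.6, -1.1, 2.4]
opening: 0.0005
time: 22.2
tool_pos: [0.4039, -0.1274, 0.2743]
tool_rot: [3.14, -0.002, -0.094]
contact_force: [1.1, 0.2, 0.2]
opening: 0.0005
pics/scene0.png (np.float64(341.5791206207383), np.float64(200.8424641429579), np.float64(4253.0))
pics/scene11.png (np.float64(341.77049582719684), np.float64(200.82228767795777), np.float64(4074.0))
pics/side0.png (np.float64(333.53545137543585), np.float64(190.79000387446726), np.float64(2581.0))
pics/side11.png (np.float64(333.5845721173162), np.float64(190.75974286862194), np.float64(2489.0))
```

View pics/a11.png

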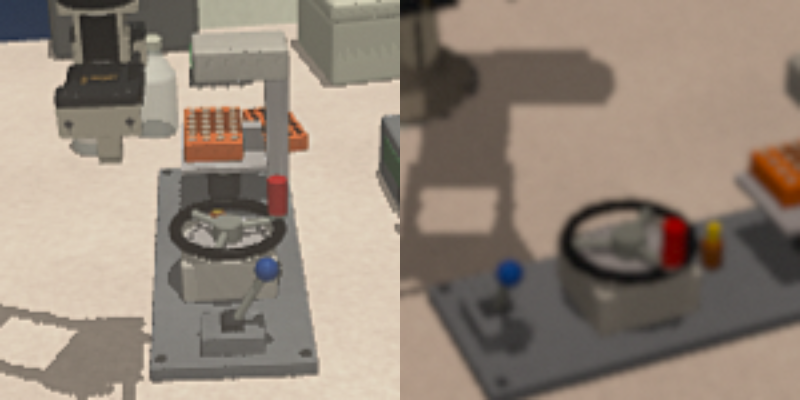

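View pics/side11.png

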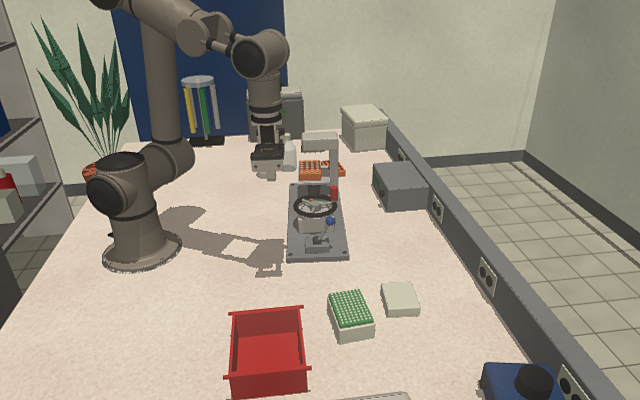

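The lever now leans to its +x side, with the ball at (266,268) in the left half. The stop was felt at about 5 N, the handle is unmoved, the bystanders are in place and the arm is clear. I'll let the arm settle, then hand in.

```bash
python3 -m creep '[[[0,0,0,0,0,0,-1],[0,0,0,0,0,0,-1],[0,0,0,0,0,0,-1]]]'; python3 -c "
from cell import robot
print(robot.hand_in())"
```

```text
time: 22.6
tool_pos: [0.4034, -0.1267, 0.2705]
tool_rot: [-3.141, 0.004, -0.095]
contact_force: [0.8, -0.6, 0.2]
opening: 0.0005
the job is handed in; nothing more can be done
None
```

I turned the wheel one full clockwise turn, pushed the clamp lever over to its stop, and handed the job in at 22.6 s. The hand-in reported no verdict.

- **Wheel:** I pushed the red handle round between the loosely open fingers, in two arcs with a lift and a half turn of the tool in between. The measured contact force at the end of each move was about 3 to 5 N. In the last pictures the handle is back on its starting spot to within 0.2 px in both the scene and side views, which is about 1 mm. The rack is visibly higher, but I did not measure its rise in mm.
- **Clamp lever:** I pushed the ball over with shut fingers until the stop was felt at about 5 N. The pictures show the lever leaning to the +x side.
- **Bystanders and arm:** The vial and the other bystanders look unmoved in the final pictures, though the arm partly hid the blue and white bottles in the last side view. I did not measure their positions again. The arm ended clear of everything, with the TCP at z 0.27 m.

One measurement disagreed: the fixed cameras and the wrist camera put the wheel hub about 5 mm apart in x. I used a value in between, nearer the wrist camera's.

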